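Roll the slab pin to its start bar

ROBOT

A 6-joint arm with a two-finger parallel gripper is mounted at the origin on the work surface. World frame = base frame: x ahead of the robot, y to its left, z up, the work surface at z = 0. Lengths are in m, angles in rad, forces in N, time in s.
With the tool pointing down it reaches from about 0.325 to 0.9 m from the base axis. Payload 6.1 kg.
Tool frame: the origin (TCP) lies where the fingers leave the gripper's body, on its centre line; the fingertips stand 73 mm ahead of it and the grasp point (between the pads) lies 54 mm ahead of it; z points along the fingers, y is the direction in which the jaws open and shut (so a half turn about z gives the same grasp; the last joint's range is limited). The gripper opens to 85 mm and grips with 20 to 120 N. Pads are 22 mm wide; open, the fingers measure 114 mm over their backs; the gripper's body (76 mm by 85 mm) begins 54 mm behind the grasp point. The pads swing forward as they close: fully open they stand 13 mm farther back than shut.
Start: joints at [-1.434, 0.22, 1.526, -0, 1.395, -0.126], TCP at [0.162, -0.604, 0.304] pointing down, gripper open.
Joint ranges: [-2.98, 2.98], [-0.91, 2.08], [0.09, 2.57], [-1.24, 4.39], [0.2, 2.65], [-2.68, 2.68]. Speed limits (rad/s): [2.57, 2.57, 3.01, 3.14, 3.14, 3.14].

INTERFACE

Orientations are given as a rotation vector (axis times angle).
In Python, from plant import read_state, snapshot, hand_in gives the robot as it stands. The module is installed in compiled form; this text tells all that it offers.
- The arm moves only by the shell command python3 -m jog 'ROWS' [FORCE]. ROWS is JSON, one flat list of numbers, 7 for each row, row after row: the opening, from 0 (shut) to 1 (fully open), then the shift along the tool's x, y, z in mm, then the turn, a rotation vector about the tool's x, y, z in rad. In form: [hand, dx, dy, dz, wx, wy, wz, hand, dx, dy, dz, wx, wy, wz, ...]. A call has 1 to 20 rows; each row is the pose to reach, as a shift and turn from the pose commanded when the call began, along the tool's axes at that moment; what a row does not reach only later rows make up. A row lasts 1/10 s, in which the tool goes at most 50 mm and 8.59 degrees, less where a joint would pass 70% of its speed; a pose out of reach is approached as far as the arm can. A call with a gripper value outside its range is refused whole. The fingers move at their own pace and stop on an object; FORCE is the grip in N (left out, the last holds). Time passes only in rows, so rows that repeat a pose let the fingers close. It gives the time, the measured TCP pose, the force and the opening at its end, in the units of the state.
- read_state(): the state, without advancing time (a new reading comes with each control period).
- snapshot(name): name is "side" or "top" or "wrist"; returns a dict with "color" (480x640x3 uint8, red, green, blue), "fov_y" (degrees; the focal length in pixels is half the picture's height over the tangent of half this angle, whatever the lens; pixels are square), "cx", "cy" (the principal point, pixels), "k1" (the pictures are not rectified: a ray, as slopes to the right and down, at radius r is drawn at 1 + k1 r^2 times it, then the intrinsics apply), "world_from_camera" (4x4, takes a point from camera to world coordinates); the wrist camera has in their place "T_tool_cam" (4x4, takes a point from camera to tool coordinates, whose origin is the TCP and whose axes are the flange's). Camera axes: x right, y down, z forward; pixel columns grow to the right and rows downward; lengths in m; the calibration is good to about 2 mm. A picture is of the moment at which its call begins: read the wrist's pose just before it. There is no depth.
- hand_in(): hands the job in, once; it reports no verdict.
The state is a dict: "time": time; "joint_pos": joint angles; "joint_velocities": joint speeds; "joint_efforts": joint torques, N m; "eef_pos": TCP position; "tcp_rot": TCP orientation; "ft_force": force on the tool from outside, world axes, zero at the start; "torque": the same for the moment, N m; "finger_gap": finger opening in m.
Only numpy, scipy, OpenCV 4.12 (cv2) and the standard library are available. Lean on these libraries where they do the work, as an engineer would, in place of code of your own. Each camera call takes 0.05 s, during which the arm holds its last target. There are 200 camera calls.

TASK

Set up the slab board for the next piece of clay: with the fingertips on top of the big wooden rolling pin, roll it along its two guide strips until it comes to rest squarely above the flat steel start bar, the pin's centre line over the bar. Only push the pin along by its top: do not push it from behind low down, grasp or lift it, and leave the jar, bowl, cup and brush alone. Finish clear of everything, with the pin at rest.

Things in the scene. Friction and masses are not known exactly. Their poses are not given: they have to be found in the camera images.
- pin: Pale beech rolling pin lying across the guide strips: barrel 84 mm in diameter, 240 mm long, a dark handle 26 mm thick, 55 mm long at each end; 0.65 to 1.0 kg. Origin: barrel's middle, on the axis, 64 mm above the table; barrel top at 106 mm. x runs along the barrel; y, z turn as it rolls. Stays put when let go. A fingertip gripping its top moves twice as far as the pin: use short strokes.
- start_bar: Fixed flat steel bar 400 mm long, 20 mm wide, 4 mm thick, on the slab board, passing under both guide strips, a tab standing up 22 mm at each end; on either side of the pin. Origin: middle of its underside, 12 mm above the table. x runs along the bar, y is the line of rolling (either way). The pin rolls over it without touching it.
- board: Slab board, fixed: 420 (x) by 460 (y) mm, 12 mm thick, origin at the middle of its underside on the table. Two guide strips along its y axis at x = +90 and -90 mm, each 26 mm wide, 440 mm long and 10 mm high, their tops 22 mm above the table: the pin rolls on these along y.
- glaze_jar: White-capped glaze jar 68 mm across, 100 mm high, origin under its centre; rests on the table beside the slab board; leave it alone
- water_bowl: White bowl 120 mm across, 50 mm high, origin under its centre; rests on the table beside the slab board; leave it alone
- test_cup: Terracotta cup 68 mm across, 70 mm high, origin under its centre; rests on the table beside the slab board; leave it alone
- glaze_brush: Brush 180 mm long lying down, origin under its middle; rests on the table beside the slab board; leave it alone

How it is judged:
By the outcome, as a careful person would: the job done as asked, in the order asked, and still so for the second after the job is handed in, with the robot touching nothing.
It also fails if it takes over 54 s, if anything falls off the work surface, if the arm or the gripper's body presses on something with over 40 N, if the wrist force passes 120 N, or if a joint passes its speed limit or range.

## Working session

There is one attempt and no reset: what is moved stays moved. The work goes in short steps, Python scripts to look and compute and a shell command to move; the robot and the scene stay as the last step left them, time stands still between calls to the robot, and variables do not carry over. Pictures are saved under pics/ and viewed, about 8 in all and at most 12, crops included, and the job is handed in when it is done.

```bash
mkdir -p pics
cat > h.py <<'E'
import numpy as np, cv2
from plant import read_state, snapshot
from scipy.spatial.transform import Rotation as R
import pickle
def snap(n,f):
    st=read_state(); s=snapshot(n)
    if n=="wrist":
        T=np.eye(4);T[:3,:3]=R.from_rotvec(st["tcp_rot"]).as_matrix();T[:3,3]=st["eef_pos"]
        s["world_from_camera"]=T@np.array(s["T_tool_cam"])
    cv2.imwrite(f"pics/{f}.png",s["color"][:,:,::-1]); pickle.dump(s,open(f"pics/{f}.pkl","wb")); return s
def load(f): return pickle.load(open(f"pics/{f}.pkl","rb"))
def KD(s):
    f=240/np.tan(np.radians(s["fov_y"])/2)
    return np.array([[f,0,s["cx"]],[0,f,s["cy"]],[0,0,1.]]),np.array([s["k1"],0,0,0,0.])
def px2w(s,uv,z):
    K,D=KD(s); p=cv2.undistortPoints(np.array(uv,float).reshape(-1,1,2),K,D)[:,0]
    T=np.array(s["world_from_camera"]); d=np.c_[p,np.ones(len(p))]@T[:3,:3].T; o=T[:3,3]
    return o+d*((z-o[2])/d[:,2])[:,None]
def w2px(s,P):
    K,D=KD(s); T=np.linalg.inv(np.array(s["world_from_camera"]))
    return cv2.projectPoints(np.array(P,float).reshape(-1,1,3),cv2.Rodrigues(T[:3,:3])[0],T[:3,3],K,D)[0][:,0]
E
python3 - <<'E'
from h import *
for n in("top","side"):
    s=snap(n,n+"0"); print(n,s["fov_y"],s["k1"],np.array(s["world_from_camera"]).round(3).tolist())
st=read_state(); print(st)
E
```

```text
top 48.70654902002631 -0.13742749231441287 [[-0.027, -0.999, 0.031, 0.511], [-1.0, 0.028, 0.013, 0.033], [-0.013, -0.03, -0.999, 1.104], [0.0, 0.0, 0.0, 1.0]]
side 50.84941346814333 -0.08497272150560553 [[-0.701, -0.375, 0.607, -0.097], [-0.713, 0.368, -0.597, 0.656], [0.001, -0.851, -0.525, 0.655], [0.0, 0.0, 0.0, 1.0]]
{'time': 0.1, 'joint_pos': array([-1.43408291e+00,  2.21153935e-01,  1.52752669e+00, -2.52815955e-05,
        1.39467884e+00, -1.26109420e-01]), 'joint_velocities': array([ 5.70837920e-04, -2.14802682e-03, -8.52192478e-04, -1.47650072e-03,
        6.58332715e-04,  8.17578179e-05]), 'joint_efforts': array([ 1.28303080e-03, -4.98244750e+01, -3.90546799e+01,  4.79381058e-06,
        5.69058800e-03, -1.42028162e-05]), 'eef_pos': array([ 0.1623056 , -0.60311771,  0.30288851]), 'tcp_rot': array([-3.11275331e+00, -4.11429387e-01,  5.37755633e-05]), 'ft_force': array([ 0.3428678 ,  0.14309921, -0.31174905]), 'torque': array([-0.01353846, -0.04432195, -0.01869219]), 'finger_gap': 0.08554936960855196}
```

View pics/top0.png

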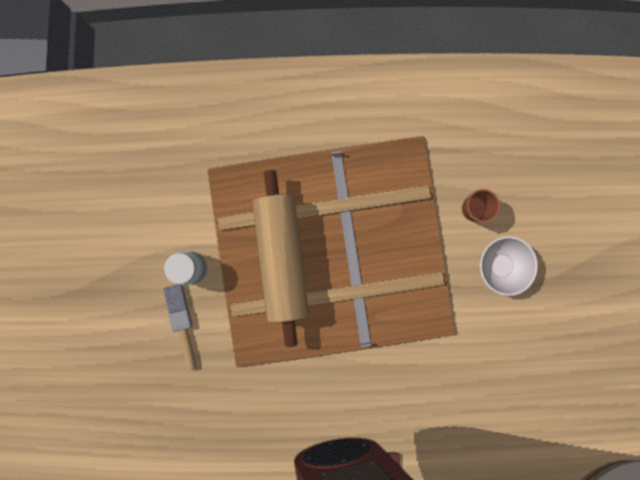

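View pics/side0.png

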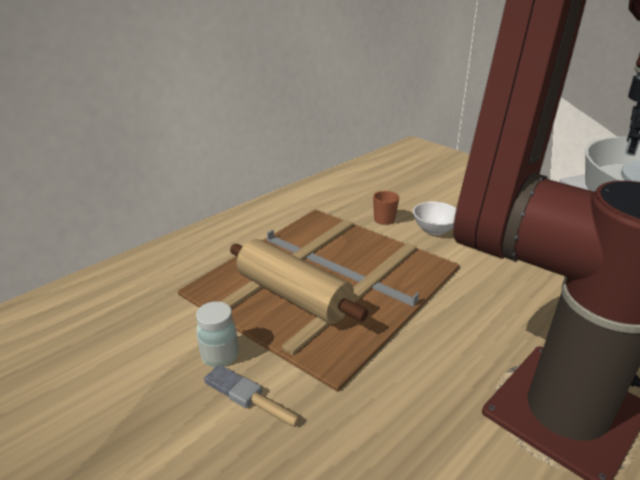

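The top view shows the board with corners (209,170), (425,137), (455,334) and (238,366). The pin runs from handle end (270,172) to (291,346), and the bar from (337,154) to (365,346), on the robot's right, towards -y. I'll enlarge the middle to read these more closely.

Run:
```python
import cv2
i=cv2.imread("pics/top0.png")[145:375,200:460]
cv2.imwrite("pics/c0.png",cv2.resize(i,None,fx=2.6,fy=2.6,interpolation=cv2.INTER_CUBIC))
```

```text
(no output)
```

View pics/c0.png

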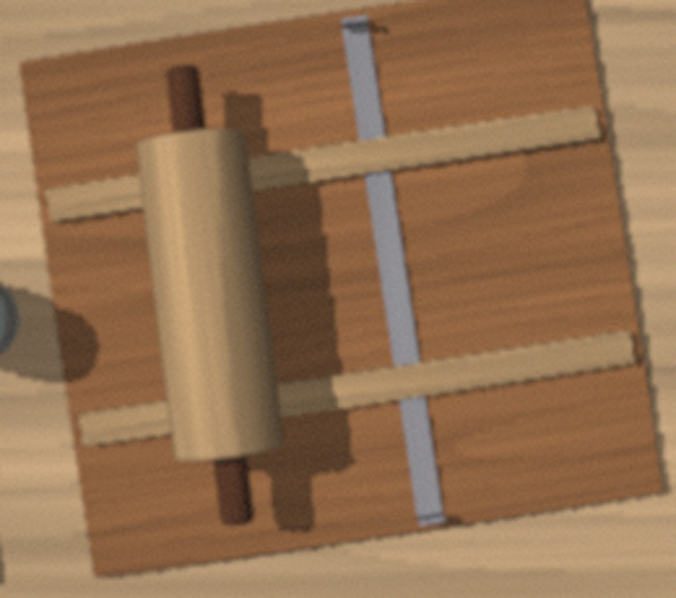

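Run:
```python
from h import *
s=load("top0"); c=lambda a:np.array(a)/2.6+[200,145]-0.3
b=px2w(s,c([(22,63),(95,576),(666,492)]),.012); print("board",b.round(4).tolist(), np.linalg.norm(b[0]-b[1]),np.linalg.norm(b[1]-b[2]))
bar=px2w(s,c([(365,78),(381,185),(402,340),(421,455)]),.016); print("bar",bar.round(4).tolist())
h=px2w(s,c([(183,68),(237,522),(187,128),(231,459)]),.064); print("pin",h.round(4).tolist(),np.linalg.norm(h[0]-h[1]),np.linalg.norm(h[2]-h[3]))
cor=px2w(s,[[425,137]],.012)
bc=(b[0]+b[2])/2; print("bc",bc,"cor",cor)
u=bar[3]-bar[0];u/=np.linalg.norm(u); print("bar dir",np.degrees(np.arctan2(-u[1],-u[0])))
v=b[0]-b[1]; print("board x dir",np.degrees(np.arctan2(v[1],v[0]))); v=b[1]-b[2]; print("board y",np.degrees(np.arctan2(v[1],v[0])))
v=h[0]-h[1]; print("pin dir",np.degrees(np.arctan2(v[1],v[0])))
pc=(h[0]+h[1])/2; n=np.array([-u[1],u[0],0]); 
print("pc",pc,"n",n,"dist",(pc-bar.mean(0))@n, "along",(pc-bar.mean(0))@u)
print(R.from_rotvec(read_state()["tcp_rot"]).as_matrix().round(3))
```

```text
board [[0.709, 0.2803, 0.012], [0.2964, 0.2309, 0.012], [0.3511, -0.2258, 0.012]] 0.41549971658425167 0.45997825881767906
bar [[0.6871, 0.0048, 0.016], [0.6014, -0.0053, 0.016], [0.4786, -0.0184, 0.016], [0.3875, -0.0309, 0.016]]
pin [[0.6912, 0.1444, 0.064], [0.3458, 0.1121, 0.064], [0.6451, 0.1423, 0.064], [0.3936, 0.1153, 0.064]] 0.3469221582204533 0.25294038332247704
bc [0.53006821 0.02723546 0.012     ] cor [[ 0.76288483 -0.17535502  0.012     ]]
bar dir 6.79184625373877
board x dir 6.828272429123262
board y 96.83118077091954
pin dir 5.337705248386413
pc [0.51854086 0.12825989 0.064     ] n [ 0.11826266 -0.99298235  0.        ] dist -0.14208552868087995 along 0.003315054747361112
[[ 0.966  0.26  -0.   ]
 [ 0.26  -0.966  0.002]
 [ 0.    -0.002 -1.   ]]
```

```bash
python3 -m jog '[1,134,-154,0,0,0,-0.36,1,267,-307,0,0,0,-0.72,1,400,-460,0,0,0,-1.07,1,534,-614,0,0,0,-1.43,1,534,-614,0,0,0,-1.43,1,534,-614,0,0,0,-1.43,1,534,-614,0,0,0,-1.43,1,534,-614,0,0,0,-1.43,1,534,-614,0,0,0,-1.43,1,534,-614,0,0,0,-1.43,1,534,-614,0,0,0,-1.43,1,534,-614,0,0,0,-1.43,1,534,-614,0,0,0,-1.43,1,534,-614,0,0,0,-1.43,1,534,-614,0,0,0,-1.43,1,534,-614,0,0,0,-1.43,1,534,-614,0,0,0,-1.43,1,534,-614,0,0,0,-1.43,1,534,-614,0,0,0,-1.43,1,534,-614,0,0,0,-1.43]'
python3 - <<'E'
from h import *
s=snap("wrist","w0"); st=read_state(); print(st["eef_pos"],st["ft_force"],st["time"]); print(R.from_rotvec(st["tcp_rot"]).as_matrix().round(3))
E
```

```text
time: 2.1
eef_pos: [0.5181, 0.1268, 0.3037]
tcp_rot: [-2.084, -2.351, 0.001]
ft_force: [-0.1, -0.0, 0.3]
finger_gap: 0.0853
[0.51816109 0.12671499 0.30386595] [ 0.78963859 -0.18555756  0.11329087] 2.15
[[-0.12   0.993 -0.   ]
 [ 0.993  0.12  -0.   ]
 [-0.    -0.    -1.   ]]
```

View pics/w0.png

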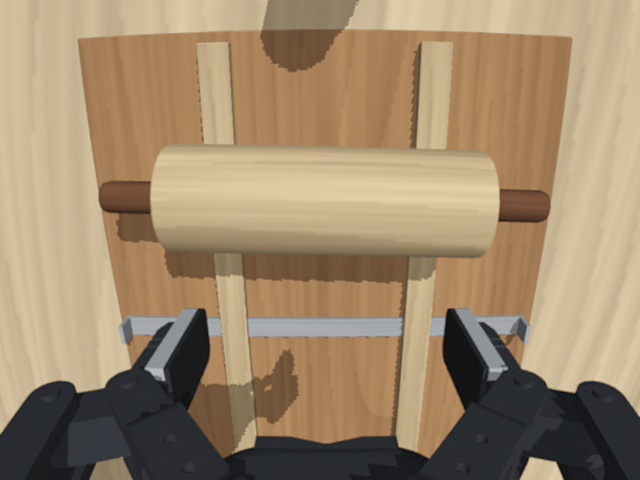

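The wrist view shows the pin's handle ends at about (100,197) and (549,206), and the bar level from about (133,326) to (524,327). So the pin is yawed about 1° relative to the bar. I'll work out the numbers.

```bash
cat > meas.py <<'E'
from h import *
def rep(s,barpx,pinpx):
    b=px2w(s,barpx,.016); h=px2w(s,pinpx,.064)
    e=b[1]-b[0]; e/=np.linalg.norm(e); e*=np.sign(e[0]); n=np.array([e[1],-e[0],0])  # n ~ -y
    f=h[1]-h[0]; f*=np.sign(f[0]); pc=h.mean(0)
    print("bar",b.round(4).tolist(),"pin",h.round(4).tolist(),"len",np.linalg.norm(f).round(4))
    a=lambda v:np.degrees(np.arctan2(v[1],v[0])).round(2)
    print("bardir",a(e),"pindir",a(f),"pin c",pc.round(4),"to go mm",1000*((b.mean(0)-pc)@n).round(4))
E
python3 - <<'E'
from meas import *
rep(load("w0"),[(140,326.5),(516,327)],[(100,197),(549,206)])
rep(load("w0"),[(140,326.5),(516,327)],[(152,198),(498,205)])
E
```

```text
bar [[0.3474, -0.0356, 0.016], [0.7259, 0.0099, 0.016]] pin [[0.3395, 0.1108, 0.064], [0.6937, 0.1465, 0.064]] len 0.356
bardir 6.85 pindir 5.75 pin c [0.5166 0.1286 0.064 ] to go mm 142.9
bar [[0.3474, -0.0356, 0.016], [0.7259, 0.0099, 0.016]] pin [[0.3822, 0.1148, 0.064], [0.6516, 0.1419, 0.064]] len 0.2708
bardir 6.85 pindir 5.74 pin c [0.5169 0.1284 0.064 ] to go mm 142.6
```

```bash
python3 -m jog '[1,20,0,45,0,0,0,1,20,0,90,0,0,0,1,20,0,128,0,0,0,1,20,0,128,0,0,0,1,20,0,131,0,0,0]'; python3 -m jog '[1,0,0,2,0,0,0,1,0,0,2,0,0,0]';python3 -m jog '[1,0,0,2,0,0,0,1,0,0,2,0,0,0]'
```

```text
time: 2.65
eef_pos: [0.5164, 0.1471, 0.1738]
tcp_rot: [2.084, 2.351, 0.0]
ft_force: [1.1, -0.3, 0.3]
finger_gap: 0.0856
time: 2.85
eef_pos: [0.5176, 0.1478, 0.1733]
tcp_rot: [2.081, 2.35, 0.005]
ft_force: [-0.5, 0.6, 0.8]
finger_gap: 0.0855
time: 3.05
eef_pos: [0.5165, 0.148, 0.1698]
tcp_rot: [2.081, 2.352, 0.002]
ft_force: [0.9, 1.1, 0.8]
finger_gap: 0.0856
```

```bash
for i in 1; do python3 -m jog '[1,0,0,2,0,0,0,1,0,0,2,0,0,0]'; python3 -m jog '[1,0,0,1,0,0,0,1,0,0,1,0,0,0]'; done; python3 -m jog '[1,0,0,1,0,0,0,1,0,0,1,0,0,0]'
```

```text
time: 3.25
eef_pos: [0.516, 0.148, 0.1668]
tcp_rot: [-2.082, -2.353, 0.0]
ft_force: [0.2, 0.1, -0.7]
finger_gap: 0.0854
time: 3.45
eef_pos: [0.5159, 0.148, 0.1657]
tcp_rot: [-2.082, -2.353, 0.001]
ft_force: [-0.0, 0.7, 0.1]
finger_gap: 0.0854
time: 3.65
eef_pos: [0.516, 0.148, 0.1647]
tcp_rot: [-2.082, -2.353, 0.0]
ft_force: [-0.1, 0.2, 0.9]
finger_gap: 0.0851
```

```bash
python3 -m jog '[1,0,0,1,0,0,0,1,0,0,1,0,0,0]'|grep -E "eef|force"; python3 -m jog '[1,0,0,1,0,0,0,1,0,0,1,0,0,0]'|grep -E "eef|force"; python3 -m jog '[1,0,0,1,0,0,0,1,0,0,1,0,0,0]'|grep -E "eef|force"
```

```text
eef_pos: [0.5162, 0.148, 0.164]
ft_force: [-1.4, -0.2, 2.1]
eef_pos: [0.5163, 0.1482, 0.1636]
ft_force: [-2.0, 0.1, 6.4]
eef_pos: [0.5163, 0.1483, 0.1634]
ft_force: [-4.0, 1.0, 9.9]
```

```bash
python3 -m jog '[1,-2,0,1,0,0,0,1,-6,0,1,0,0,0,1,-11,0,1,0,0,0,1,-16,0,1,0,0,0,1,-21,0,1,0,0,0,1,-26,0,1,0,0,0,1,-31,0,1,0,0,0,1,-36,0,1,0,0,0,1,-40,0,1,0,0,0,1,-40,0,1,0,0,0]'
python3 - <<'E'
from h import *
snap("top","top1");snap("side","side1")
a=cv2.imread("pics/top1.png")[145:375,200:460]
cv2.imwrite("pics/c1.png",np.hstack([cv2.resize(a,(400,354)),cv2.resize(cv2.imread("pics/side1.png")[190:400,170:450],(400,300)).copy() if 0 else cv2.copyMakeBorder(cv2.resize(cv2.imread("pics/side1.png")[190:400,170:450],(400,300)),0,54,0,0,0)]))
E
```

```text
time: 5.25
eef_pos: [0.5211, 0.1079, 0.165]
tcp_rot: [2.081, 2.353, -0.001]
ft_force: [-17.3, -2.2, 32.8]
finger_gap: 0.0852
```

View pics/c1.png

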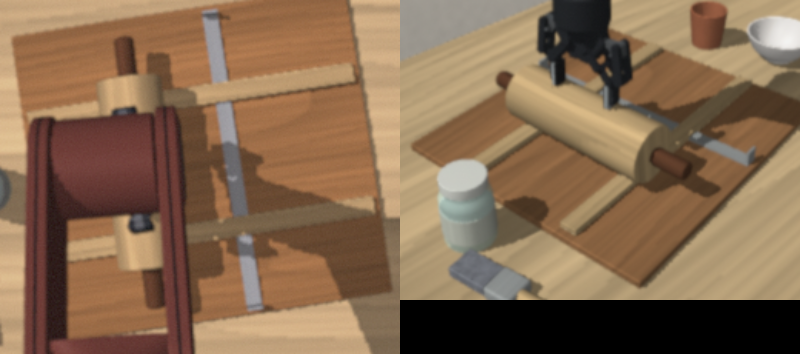

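The pin rolled about 20 mm for 40 mm of tool travel: the handle ends are now at about (280,171) and (299,343). I'll continue the stroke with slightly less press, then lift.

```bash
python3 -m jog '[1,-3,0,-2,0,0,0,1,-8,0,-2,0,0,0,1,-13,0,-2,0,0,0,1,-18,0,-2,0,0,0,1,-23,0,-2,0,0,0,1,-28,0,-1,0,0,0,1,-32,0,-1,0,0,0,1,-36,0,-1,0,0,0,1,-36,0,-1,0,0,0]'; python3 -m jog '[1,0,0,-10,0,0,0,1,0,0,-30,0,0,0,1,20,0,-30,0,0,0,1,40,0,-30,0,0,0,1,40,0,-30,0,0,0,1,40,0,-30,0,0,0]'
python3 - <<'E'
from h import *
snap("top","top2");s=snap("wrist","w2")
a=cv2.imread("pics/top2.png")[145:375,200:460]
cv2.imwrite("pics/c2.png",np.hstack([cv2.resize(a,(400,354)),cv2.copyMakeBorder(cv2.resize(cv2.imread("pics/w2.png"),(400,300)),0,54,0,0,0)]))
E
```

```text
time: 6.25
eef_pos: [0.5253, 0.0717, 0.1633]
tcp_rot: [2.082, 2.352, -0.002]
ft_force: [-7.2, -2.4, 12.5]
finger_gap: 0.0855
time: 6.85
eef_pos: [0.5204, 0.1124, 0.192]
tcp_rot: [2.08, 2.354, -0.0]
ft_force: [-1.0, 0.5, 0.4]
finger_gap: 0.0855
```

View pics/c2.png

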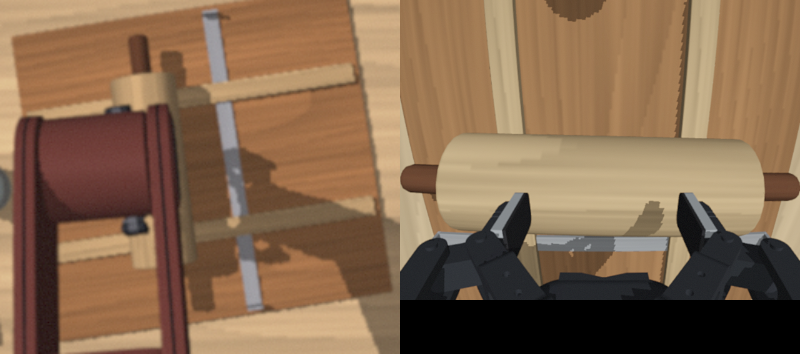

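```bash
cat >> meas.py <<'E'
def pin(s,pinpx,z=.064):
    h=px2w(s,pinpx,z); f=h[1]-h[0]; f*=np.sign(f[0]); pc=h.mean(0)
    b0=np.array([.3474,-.0356,0]); e=np.array([.3785,.0455,0]); e/=np.linalg.norm(e); n=np.array([e[1],-e[0],0])
    print("pin",pc.round(4),"dir",np.degrees(np.arctan2(f[1],f[0])).round(2),"len",np.linalg.norm(f).round(4),"to go",1000*((b0-pc)@n).round(4))
    st=read_state();x=R.from_rotvec(st["tcp_rot"]).as_matrix()[:,0]; print("pin ahead of tool in tool x, mm",1000*((pc-st["eef_pos"])@x))
E
python3 - <<'E'
from meas import *
pin(load("w2"),[(58,288),(584,299)])
pin(load("w2"),[(20,286),(620,299)])
E
```

```text
pin [0.5206 0.0899 0.064 ] dir 5.74 len 0.2922 to go 103.9
pin ahead of tool in tool x, mm -21.717503931923265
pin [0.5201 0.0898 0.064 ] dir 5.7 len 0.3386 to go 103.9
pin ahead of tool in tool x, mm -21.714460086587444
```

```bash
python3 -m jog '[1,0,0,20,0,0,0,1,0,0,27,0,0,0,1,0,0,30,0,0,0,1,0,0,30,0,0,0,1,-3,0,30,0,0,-0.002,1,-8,0,30,0,0,-0.005,1,-14,0,29,0,0,-0.010,1,-20,0,29,0,0,-0.015,1,-26,0,28,0,0,-0.020,1,-32,0,28,0,0,-0.025,1,-38,0,28,0,0,-0.030,1,-44,0,28,0,0,-0.035,1,-50,0,28,0,0,-0.040,1,-56,0,29,0,0,-0.045,1,-62,0,29,0,0,-0.05,1,-68,0,30,0,0,-0.055,1,-74,0,30,0,0,-0.06,1,-78,0,30,0,0,-0.06,1,-78,0,30,0,0,-0.06]'; python3 -m jog '[1,0,0,-10,0,0,0,1,0,0,-30,0,0,0,1,20,0,-30,0,0,0.03,1,40,0,-30,0,0,0.06,1,40,0,-30,0,0,0.06,1,40,0,-30,0,0,0.06]'
python3 - <<'E'
from h import *
s=snap("wrist","w3")
cv2.imwrite("pics/c3.png",cv2.imread("pics/w3.png"))
E
```

```text
time: 8.85
eef_pos: [0.5303, 0.0334, 0.164]
tcp_rot: [2.011, 2.412, -0.001]
ft_force: [-8.0, -2.1, 14.8]
finger_gap: 0.0855
time: 9.45
eef_pos: [0.5227, 0.0741, 0.192]
tcp_rot: [2.08, 2.354, -0.0]
ft_force: [0.6, -1.0, -0.2]
finger_gap: 0.0855
```

View pics/c3.png

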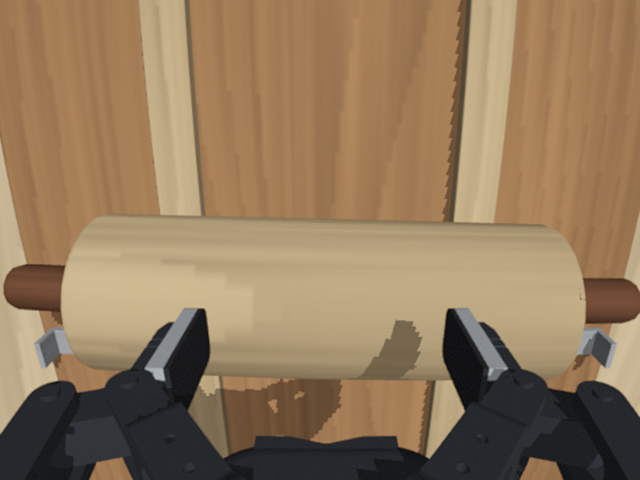

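The pin's handle junctions are now at about (63,288) and (583,300). The slope hasn't changed, so the twist made no difference to the yaw.

Run:
```python
from meas import *
pin(load("w3"),[(63,288),(583,300)])
pin(load("w3"),[(20,287),(620,301)])
```

```text
pin [0.5241 0.0518 0.064 ] dir 5.64 len 0.2888 to go 65.60000000000001
pin ahead of tool in tool x, mm -21.926860400651808
pin [0.5225 0.0509 0.064 ] dir 5.64 len 0.3393 to go 65.0
pin ahead of tool in tool x, mm -22.606148022626414
```

```bash
python3 -m jog '[1,0,30,0,0,0,0,1,0,58,0,0,0,0,1,0,58,20,0,0,0,1,0,58,27,0,0,0,1,0,58,31,0,0,0,1,0,58,31,0,0,0,1,-3,58,31,0,0,-0.003,1,-8,58,31,0,0,-0.01,1,-14,58,30,0,0,-0.017,1,-20,58,30,0,0,-0.024,1,-26,58,29,0,0,-0.031,1,-32,58,29,0,0,-0.038,1,-38,58,29,0,0,-0.045,1,-44,58,29,0,0,-0.052,1,-50,58,29,0,0,-0.059,1,-56,58,30,0,0,-0.066,1,-62,58,30,0,0,-0.073,1,-68,58,31,0,0,-0.08,1,-74,58,31,0,0,-0.08,1,-76,58,31,0,0,-0.08]'; python3 -m jog '[1,0,0,-10,0,0,0,1,0,0,-30,0,0,0,1,20,-30,-30,0,0,0.04,1,40,-58,-30,0,0,0.08,1,40,-58,-30,0,0,0.08,1,40,-58,-30,0,0,0.08]'
python3 - <<'E'
from h import *
s=snap("wrist","w4")
E
```

```text
time: 11.5
eef_pos: [0.5901, 0.0042, 0.1645]
tcp_rot: [1.985, 2.431, 0.001]
ft_force: [-8.6, -1.5, 17.1]
finger_gap: 0.0854
time: 12.1
eef_pos: [0.524, 0.0334, 0.1911]
tcp_rot: [2.081, 2.354, -0.0]
ft_force: [0.7, -0.5, -0.1]
finger_gap: 0.0853
```

View pics/w4.png

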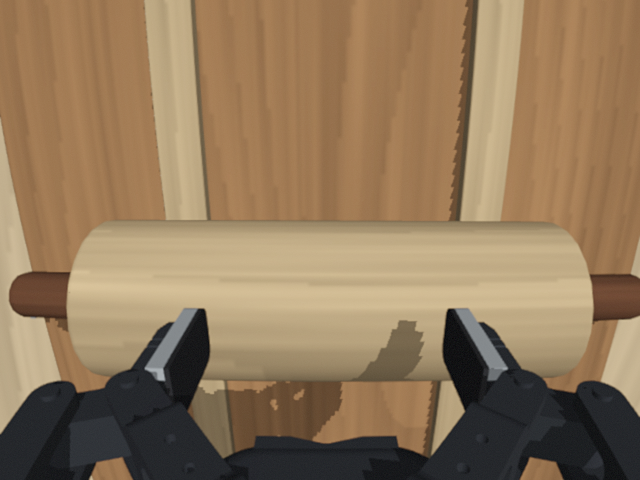

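The yaw correction worked. The handle junctions are at about (68,295) and (591,297), nearly level.

Run:
```python
from meas import *
pin(load("w4"),[(68,295),(591,297)])
pin(load("w4"),[(20,294),(630,297)])
```

```text
pin [0.5288 0.0108 0.064 ] dir 6.8 len 0.2898 to go 24.400000000000002
pin ahead of tool in tool x, mm -22.56426998936195
pin [0.5262 0.01   0.064 ] dir 6.76 len 0.3446 to go 23.900000000000002
pin ahead of tool in tool x, mm -23.022288676836734
```

```bash
python3 -m jog '[1,-10,0,20,0,0,0,1,-10,0,27,0,0,0,1,-10,0,29,0,0,0,1,-10,0,29,0,0,0,1,-13,0,29,0,0,0,1,-18,0,29,0,0,0,1,-24,0,28,0,0,0,1,-30,0,28,0,0,0,1,-36,0,28,0,0,0,1,-42,0,28,0,0,0,1,-48,0,28,0,0,0,1,-53,0,29,0,0,0,1,-56,0,29,0,0,0,1,-58,0,29,0,0,0,1,-58,0,29,0,0,0,1,-58,0,29,0,0,0]'; python3 -m jog '[1,0,0,-10,0,0,0,1,0,0,-50,0,0,0,1,0,0,-100,0,0,0,1,0,0,-140,0,0,0,1,0,0,-140,0,0,0,1,0,0,-140,0,0,0]'
python3 - <<'E'
from h import *
s=snap("wrist","w5")
E
```

```text
time: 13.75
eef_pos: [0.5326, -0.0255, 0.1646]
tcp_rot: [2.081, 2.352, -0.002]
ft_force: [-8.9, -2.4, 18.4]
finger_gap: 0.0851
time: 14.35
eef_pos: [0.5327, -0.0245, 0.3033]
tcp_rot: [2.08, 2.351, 0.002]
ft_force: [-0.1, -0.1, 0.3]
finger_gap: 0.0851
```

View pics/w5.png

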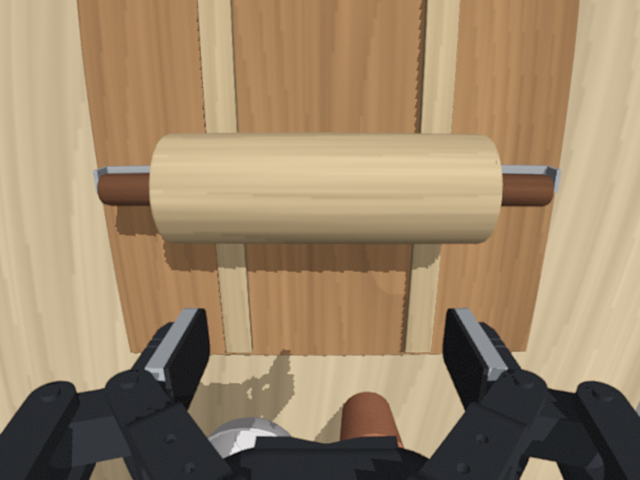

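```bash
python3 -m jog '[1,-50,-16,0,0,0,0,1,-100,-32,0,0,0,0,1,-150,-48,0,0,0,0,1,-200,-64,0,0,0,0,1,-250,-80,0,0,0,0,1,-300,-100,0,0,0,0,1,-350,-130,0,0,0,0,1,-400,-165,0,0,0,0,1,-440,-200,0,0,0,0,1,-470,-230,0,0,0,0,1,-470,-230,0,0,0,0,1,-470,-230,0,0,0,0,1,-470,-230,0,0,0,0,1,-470,-230,0,0,0,0]'
python3 - <<'E'
from meas import *
pin(load("w5"),[(150,190),(501,190)]); pin(load("w5"),[(98,189),(553,190)])
s=snap("top","top6"); i=s["color"][145:375,200:460,::-1]
i=cv2.resize(i,None,fx=2.6,fy=2.6,interpolation=cv2.INTER_CUBIC); cv2.imwrite("pics/c6.png",i)
E
```

```text
time: 15.8
eef_pos: [0.3611, -0.5176, 0.3003]
tcp_rot: [-2.079, -2.352, -0.002]
ft_force: [0.6, 0.2, 0.4]
finger_gap: 0.0851
pin [ 0.5314 -0.0136  0.064 ] dir 6.96 len 0.272 to go -0.1
pin ahead of tool in tool x, mm 478.7236345408005
pin [ 0.5315 -0.0127  0.064 ] dir 6.83 len 0.3572 to go 0.8
pin ahead of tool in tool x, mm 479.56548776860166
```

View pics/c6.png

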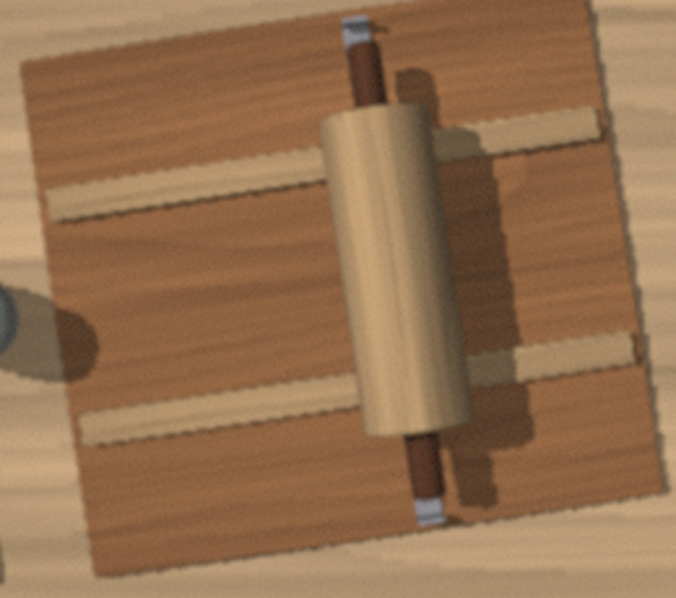

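The top view shows the pin along the bar. Its handle ends are at crop pixels (363,43) and (428,498), with the bar's ends showing beyond both. I'll cross-check that against the bar measured in the first top picture.

Run:
```python
from meas import *
s=load("top6"); c=lambda a:np.array(a)/2.6+[200,145]-0.3
rep(s,c([(365,78),(421,455)]),c([(363,43),(428,498)]))
rep(s,c([(356,30),(430,512)]),c([(370,104),(421,434)]))
```

```text
bar [[0.6871, 0.0048, 0.016], [0.3875, -0.0309, 0.016]] pin [[0.7062, 0.0068, 0.064], [0.3603, -0.0325, 0.064]] len 0.3482
bardir 6.79 pindir 6.47 pin c [ 0.5333 -0.0128  0.064 ] to go mm 0.7
bar [[0.7259, 0.0108, 0.016], [0.3422, -0.0368, 0.016]] pin [[0.6593, 0.0029, 0.064], [0.4088, -0.0285, 0.064]] len 0.2525
bardir 7.07 pindir 7.13 pin c [ 0.534  -0.0128  0.064 ] to go mm 0.2
```

Both cameras put the pin within about 1 mm of the bar and square to it, and the arm is clear. I'm handing it in.

```bash
python3 -c "
from plant import *
print(read_state()['ft_force']); print(hand_in())"
```

```text
[0.55763418 0.49517819 0.96020138]
the job is handed in; nothing more can be done
None
```

The pin now rests over the start bar, and the job is handed in at about 16 s on the robot's clock. I rolled it about 143 mm in four fingertip strokes on its top, using two open fingers and lifting clear between strokes.

- **Squaring:** the pin started about 1.1° out of line with the bar. A first twist during a stroke did nothing. A second twist, off-centre over one strip, squared it.
- **Position:** the last wrist picture puts the pin's centre line -0.1 to 0.8 mm from the bar's, and the top picture 0.2 to 0.7 mm. The camera calibration is only good to about 2 mm.
- **Angle:** the wrist picture has the pin within about 0.1° of the bar. The two top-view readings are within about 0.3° and 0.1°.
- **Forces:** the readings I took while pressing reached about 33 N upward, with about 17 N sideways on one stroke. I read the force only at the end of each move.
- **End state:** the arm is well clear, with the wrist force back to noise level. I took no second picture to confirm the pin was still; it had been released about 1.4 s before the last one.
- **Other objects:** the arm passed well above the jar, bowl, cup and brush and did not touch them. I did not re-measure their positions.

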